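Stack the last pastel case in the travel rack and lock the keeper bar

ROBOT

A 7-joint arm with a two-finger parallel gripper is mounted at the origin on the work surface. World frame = base frame: x ahead of the robot, y to its left, z up, the work surface at z = 0. Lengths are in m, angles in rad, forces in N, time in s.
With the tool pointing down it reaches from about 0.4 to 0.9 m from the base axis. Payload 5.5 kg.
Tool frame: the origin (TCP) lies midway between the tips of the shut fingers; the grasp point (between the pads) lies 19 mm behind it; z points along the fingers, y is the line along which they close (so a half turn about z gives the same grasp; the last joint's range is limited). The gripper opens to 92 mm and grips with 3 to 60 N. Pads are 19 mm wide; open, the fingers measure 130 mm over their backs; the gripper's body (75 mm by 190 mm) begins 47 mm behind the grasp point.
Start: joints at [1.494, 0.501, -0.427, 1.55, 0.221, 1.138, -0.21], TCP at [0.217, -0.613, 0.227] pointing down, gripper open.
Joint ranges: [-2.88, 2.88], [-0.31, 2.03], [-1.54, 1.56], [0.2, 2.42], [-1.41, 4.55], [0.19, 2.02], [-2.57, 2.57]. Speed limits (rad/s): [2.57, 2.57, 3.14, 3.14, 3.14, 3.14, 3.14].

INTERFACE

Orientations are given as a unit quaternion [x, y, z, w].
In Python, from rig import ctrl, eyes gives the robot as it stands.
- The arm moves only by the tool carry_out, never from a script. Its argument "moves" is one flat list of numbers, 7 for each row, row after row: the opening, from -1 (shut) to 1 (fully open), then the shift along the tool's x, y, z in cm, then the turn, a rotation vector about the tool's x, y, z in degrees. A call has 1 to 8 rows; each row shifts and turns the commanded pose from where the row before left it, along the tool's axes as they then stand; what a row does not reach is not made up. A row lasts 1/8 s, in which the tool goes at most 62.5 mm and 10.7 degrees, less where a joint would pass 70% of its speed; a pose out of reach is approached as far as the arm can. A call with a gripper value outside its range is refused whole. The fingers move at their own pace and stop on an object; "newtons" is the grip in N (left out, the last holds). Time passes only in rows, so rows that do not move let the fingers close. It gives the time, the measured TCP pose, the force, the opening and the grip force at its end, in the units of the state.
- ctrl.get_state(): the state, without advancing time (a new reading comes with each control period).
- eyes.capture(name): name is "side" or "top"; returns the picture (420x560x3 uint8, red, green, blue); there is no depth.
- eyes.camera_info(name): a dict with "K" (3x3 intrinsics, pixels), "k1" (the pictures are not rectified: a ray, as slopes to the right and down, at radius r is drawn at 1 + k1 r^2 times it, then the intrinsics apply), "cam_to_world" (4x4, takes a point from camera to world coordinates). Camera axes: x right, y up, looking along -z (the intrinsics and any distortion apply to the point x, -y, -z); pixel columns grow to the right and rows downward; lengths in m; the calibration is good to about 2 mm. A picture is of the moment at which its call begins. camera_info takes no time and is no camera call.
- ctrl.hand_in(): hands the job in; it is judged then, once.
The state is a dict: "t": time; "joint_positions": joint angles; "qd": joint speeds; "joint_efforts": joint torques, N m; "ee_pos": TCP position; "orientation": TCP orientation; "contact_force": force on the tool from outside, world axes, zero at the start; "torque": the same for the moment, N m; "width": opening from 0.0 (shut) to 1.0 (fully open); "grip_force": force on a finger pad.
Only numpy, scipy, OpenCV 4.12 (cv2) and the standard library are available. Lean on these libraries where they do the work, as an engineer would, in place of code of your own. Each camera call takes 0.05 s, during which the arm holds its last target. There are 200 camera calls.

TASK

Set the loose oblong pastel case, lid up, squarely on top of the two cases like it standing in the rack, and let go of it. Then swing the rack's keeper bar shut over the column, past its spring ball and fully home against the stop, so that it stays there. Keep the column square and leave the other things on the table where they are.

Things in the scene. Friction and masses are not known exactly. Their poses are not given: they have to be found in the camera images.
- rack: Rack fixed to the table: plywood base board 96 (x) x 212 (y) x 12 mm, origin at the centre of its underside, z up. The cases stand on its middle, long sides along the rack's y, between 8 mm high fences with 2 mm play. A 22 mm square hinge post stands at y = +82 mm, a catch post at y = -82 mm; hinge pin and catch rise to 128 mm above the table.
- catch (a point): Top of the rack's catch post on the bar's shut centreline, 98 mm above the table, axes as the rack's. A stop block rises from x = +9 to +19 mm to 30 mm above this point; a brass spring ball 16 mm across pokes out at x = -15.5 mm.
- seat (a point): Centre of the rack's seat, on top of its base board 12 mm above the table; axes as the rack's. The column's centreline rises from here: case undersides belong 0, 32 and 64 mm above it.
- keeper (a joint): Keeper bar's angle (rad) about its upright hinge: 0 = shut (bar along the rack's -y, over the column, against the stop block), growing to 2.2 as it swings out towards the rack's -x. Stays where left, but from 0.19 to 0.04 it rides over the spring ball and must be pushed past it (about 4 N at the knob); then it sits below 0.015.
- keeper_hinge (a point): Point on the hinge axis at the level of the keeper bar's underside, 113 mm above the table, over the rack's y = +82 mm. Its axes turn with the bar; the bar runs along its -y.
- keeper_knob (a point): Centre of the top of the keeper bar's round black knob, 149 mm above the table. The knob is 18 mm across, 26 mm tall, stands upright on the bar 130 mm from the hinge axis. The steel bar is 172 mm long, 18 mm wide, 10 mm thick (113 to 123 mm above the table; 5 mm over the finished column).
- case_low: Closed wooden pastel case, 56 (x) x 110 (y) x 32 (z) mm, 0.15 to 0.3 kg, at the bottom of the column. Origin at the centre of its underside, z up through its lid.
- case_mid: Same kind of case, standing on case_low. Origin at the centre of its underside.
- case_loose: Same kind of case, 56 (x) x 110 (y) x 32 (z) mm, lying lid up on the table: the one to be stacked. Origin at the centre of its underside. A wooden box with a dark lid seam and two brass clasps on one long side.
- square_case: Bystander: a square case of the same wood, 84 x 84 x 32 mm, does not belong in the rack. Origin at the centre of its underside.
- tape: Bystander: roll of paper tape lying flat, 90 mm across, 25 mm high. Origin at the centre of its underside.
- medium: Bystander: small amber bottle, 44 mm across, 110 mm high. Origin at the centre of its underside.
- tin: Bystander: closed metal tin, 72 mm across, 65 mm high. Origin at the centre of its underside.
- weight: Bystander: steel cylinder, 44 mm across, 40 mm high. Origin at the centre of its underside.
- spatula: Bystander: palette knife lying flat, 200 mm long, along its own x. Origin about the middle of its underside.
Mind the look-alikes: they are no part of the job. Leave any pink or turquoise look-alike of the case_loose alone. What is shaped like the case_mid but blue is not meant.

How it is judged:
On the way, in this order (a step that is already met when the one before it is completed fails the run):
1. the loose case stands squarely on the column, let go, the keeper bar still open (x of case_low in the frame of seat between -0.008 and 0.008 m and y of case_low in the frame of seat between -0.008 and 0.008 m and z of case_low in the frame of seat between -0.004 and 0.004 m and angle between the y axis of each of case_low, case_mid, case_loose and the y axis of seat, either way round below 0.12 rad and angle between each of case_low, case_mid, case_loose's own z axis and vertical below 0.08 rad and x of case_mid in the frame of seat between -0.008 and 0.008 m and y of case_mid in the frame of seat between -0.008 and 0.008 m and z of case_mid in the frame of seat between 0.028 and 0.036 m and x of case_loose in the frame of seat between -0.008 and 0.008 m and y of case_loose in the frame of seat between -0.008 and 0.008 m and z of case_loose in the frame of seat between 0.06 and 0.068 m and contact force between the fingers and case_loose below 0.1 N and value of joint keeper above 0.3 rad and linear speed of case_loose below 0.02 m/s), for 0.2 s.
2. the keeper bar is shut past its spring ball (value of joint keeper below 0.03 rad), for 0.2 s.
At the end, for the whole second after the job is handed in: All three cases stand lid up in one column on the rack's seat, each within 8 mm of the column's centreline both ways, square to the rack within 0.12 rad and at its own level (4 mm); the keeper bar rests within 0.03 rad of shut, past its spring ball; everything at rest and let go (x of case_low in the frame of seat between -0.008 and 0.008 m and y of case_low in the frame of seat between -0.008 and 0.008 m and z of case_low in the frame of seat between -0.004 and 0.004 m and angle between the y axis of each of case_low, case_mid, case_loose and the y axis of seat, either way round below 0.12 rad and angle between each of case_low, case_mid, case_loose's own z axis and vertical below 0.08 rad and x of case_mid in the frame of seat between -0.008 and 0.008 m and y of case_mid in the frame of seat between -0.008 and 0.008 m and z of case_mid in the frame of seat between 0.028 and 0.036 m and x of case_loose in the frame of seat between -0.008 and 0.008 m and y of case_loose in the frame of seat between -0.008 and 0.008 m and z of case_loose in the frame of seat between 0.06 and 0.068 m and value of joint keeper below 0.03 rad and contact force between the fingers and case_loose below 0.1 N and linear speed of case_loose below 0.02 m/s and velocity of joint keeper between -0.1 and 0.1 rad/s); the robot touches nothing.
It fails at once if a bystander (square case, tape, bottle, tin, weight or palette knife) is moved more than 25 mm from its place (distance of any of square_case, tape, medium, tin, weight, spatula from where it was at the start of the episode above 0.025 m).
It also fails if it takes over 54 s, if anything falls off the work surface, if the arm or the gripper's body presses on something with over 40 N, if the wrist force passes 120 N, or if a joint passes its speed limit or range.

## Working session

There is one attempt and no reset: what is moved stays moved. The work goes in short steps, Python scripts to look and compute and a tool call to move; the robot and the scene stay as the last step left them, time stands still between calls to the robot, and variables do not carry over. Pictures are saved under pics/ and viewed, at most 10 in all, crops included, and the job is handed in when it is done.

Besides the shell and the picture viewer there is one more tool, called after "Call:" as name(argument=value, ...), one argument or row to a line, values as JSON. carry_out: Moves the arm, as the interface text tells. Its arguments: {"type":"object","properties":{"moves":{"type":"array","items":{"type":"number"}},"newtons":{"type":"number"}},"required":["moves"]}

```bash
mkdir -p pics; ls
python3 - <<'E'
from rig import ctrl, eyes
import cv2
for n in("top","side"):
    cv2.imwrite(f"pics/{n}0.png",eyes.capture(n)[:,:,::-1]); i=eyes.camera_info(n); print(n,i)
print(ctrl.get_state())
E
```

```text
pics
top {'K': array([[417.39077859,   0.        , 281.00285324],
       [  0.        , 417.39077859, 216.31310345],
       [  0.        ,   0.        ,   1.        ]]), 'k1': -0.07833371613567026, 'cam_to_world': array([[ 0.01624509,  0.9966397 , -0.08028329,  0.44141139],
       [-0.99977598,  0.01728071,  0.0122216 ,  0.01542683],
       [ 0.01356788,  0.08006676,  0.99669716,  1.16164974],
       [ 0.        ,  0.        ,  0.        ,  1.        ]])}
side {'K': array([[421.66375875,   0.        , 282.45123397],
       [  0.        , 421.66375875, 208.19870629],
       [  0.        ,   0.        ,   1.        ]]), 'k1': -0.07627085845380477, 'cam_to_world': array([[ 0.96790668,  0.12455813, -0.21827032,  0.32022748],
       [-0.25104968,  0.51874511, -0.81723776, -0.79651934],
       [ 0.01143305,  0.84580658,  0.53336714,  0.64836046],
       [ 0.        ,  0.        ,  0.        ,  1.        ]])}
{'t': 0.1, 'joint_positions': array([ 1.49421042,  0.50177386, -0.42680771,  1.55135362,  0.22079051,
        1.13831278, -0.21027431]), 'qd': array([ 0.00105551, -0.00271214,  0.0019324 , -0.00276271, -0.00050246,
        0.00053238,  0.00057387]), 'joint_efforts': array([-1.06166844e-02, -5.67875433e+01, -5.83887577e+00, -2.79917336e+01,
       -6.91721379e-02,  2.40293291e-02,  6.47697448e-05]), 'ee_pos': array([ 0.21638673, -0.6122406 ,  0.2257663 ]), 'orientation': array([ 9.85596400e-01,  1.69112180e-01, -1.16580283e-04, -8.90174258e-04]), 'contact_force': array([-0.40344905, -0.38575685, -0.59064872]), 'torque': array([ 0.00981921, -0.0266201 ,  0.00626818]), 'grip_force': 0.0, 'width': 0.9997406125936029}
```

View pics/top0.png

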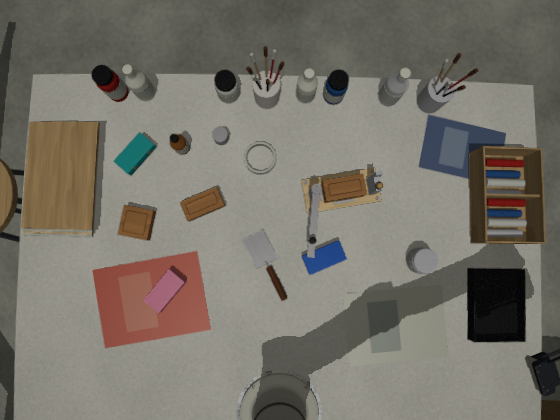

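View pics/side0.png

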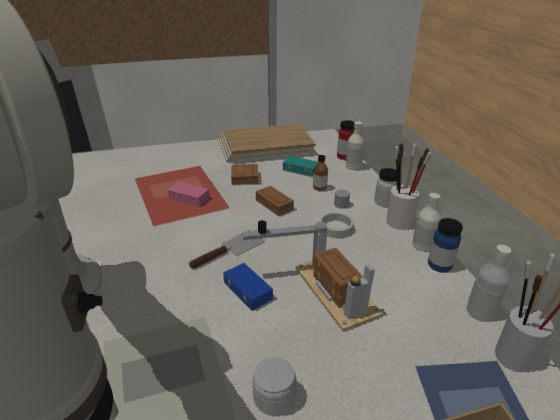

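The top view shows the wood-coloured loose case at (202,203), with the rack and column at (342,187). The hinge is at (315,182), the knob at (312,239) with the bar swung towards the robot, and the blue look-alike at (323,257). Next I'll measure these.

```bash
cat > h.py <<'E'
from rig import ctrl, eyes
import cv2, numpy as np
def plane(n,px,z):
    i=eyes.camera_info(n); px=np.array(px,float).reshape(-1,1,2)
    u=cv2.undistortPoints(px,i["K"],np.array([i["k1"],0,0,0.])).reshape(-1,2)
    T=i["cam_to_world"]; d=np.c_[u[:,0],-u[:,1],-np.ones(len(u))]@T[:3,:3].T; o=T[:3,3]
    return o+d*((z-o[2])/d[:,2])[:,None]
def pix(n,P):
    i=eyes.camera_info(n);T=i["cam_to_world"];c=(np.atleast_2d(P)-T[:3,3])@T[:3,:3];c[:,1:]*=-1
    return cv2.projectPoints(c,np.zeros(3),np.zeros(3),i["K"],np.array([i["k1"],0,0,0.]))[0].reshape(-1,2)
def blob(mask,box):
    x0,y0,x1,y1=box; m=np.zeros(mask.shape,np.uint8); m[y0:y1,x0:x1]=mask[y0:y1,x0:x1]*255
    c=max(cv2.findContours(m,cv2.RETR_EXTERNAL,cv2.CHAIN_APPROX_NONE)[0],key=cv2.contourArea); return c.reshape(-1,2)
def rect(n,c,z):
    w=plane(n,c,z)[:,:2].astype(np.float32)*1000
    (a,s,ang)=cv2.minAreaRect(w); b=cv2.boxPoints((a,s,ang)); e=b[1]-b[0] if np.linalg.norm(b[1]-b[0])>np.linalg.norm(b[2]-b[1]) else b[2]-b[1]
    return np.round(a,1),np.round(sorted(s),1),round(np.degrees(np.arctan2(e[1],e[0]))%180,1)
E
cat > m.py <<'E'
from h import *
im=cv2.imread("pics/top0.png"); hsv=cv2.cvtColor(im,cv2.COLOR_BGR2HSV)
H,S,V=cv2.split(hsv); wood=(H<20)&(S>110)&(V>50)
for nm,b,z in(("loose",(175,178,230,228),.032),("col",(321,168,370,206),.076)):
    c=blob(wood,b); print(nm,cv2.boundingRect(c),rect("top",c,z))
dark=(V<45); c=blob(dark,(303,228,320,246)); print("knob",cv2.boundingRect(c),plane("top",[c.mean(0)],.149))
print("pred",[plane("top",[p],z).round(3).tolist() for p,z in(((375,180),.128),((315,180),.123))])
v=np.hstack([cv2.resize(im[165:270,295:395],(400,420),interpolation=2),cv2.resize(im[165:235,170:240],(400,420),interpolation=2)])
cv2.imwrite("pics/c1.png",v)
E
python3 m.py
```

```text
loose (180, 187, 44, 34) (array([563.9, 217.8]), array([ 57.5, 109.8]), np.float32(114.3))
col (321, 174, 46, 29) (array([ 607.3, -161.5]), array([ 61.2, 115.4]), np.float32(100.7))
knob (309, 237, 7, 6) [[ 0.46707242 -0.07345946  0.149     ]]
pred [[[0.621, -0.233, 0.128]], [[0.618, -0.081, 0.123]]]
```

View pics/c1.png

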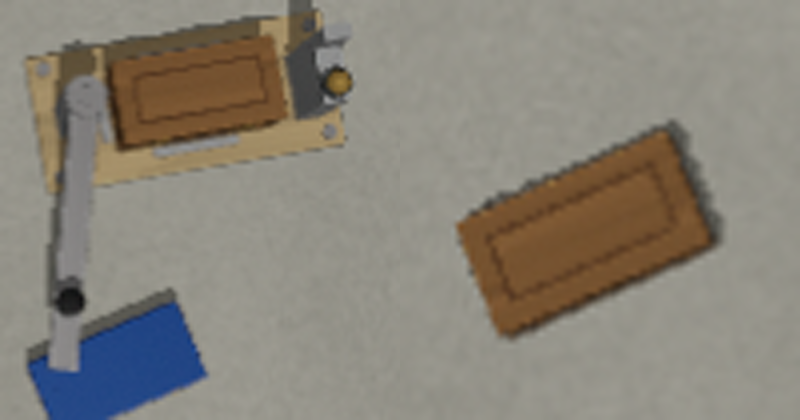

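The crop shows the hinge pin at (316.2,188.8), the knob at (312.5,240) and the brass ball at (379.5,185). The base board corners are about (301,179), (375,167.5), (381,200.5) and (307.5,213). I'll get the rack pose from the board and hinge and check it against the column top.

```bash
cat > m2.py <<'E'
from h import *
im=cv2.imread("pics/top0.png"); H,S,V=cv2.split(cv2.cvtColor(im,cv2.COLOR_BGR2HSV))
C=lambda *p:[(295+(x+.5)/4-.5,165+(y+.5)/4-.5) for x,y in p]
b=plane("top",C((25,57),(320,10),(345,142),(50,192)),.012)[:,:2]
print("board",b.mean(0),np.linalg.norm(b-np.roll(b,-1,0),axis=1))
yv=(b[0]+b[3]-b[1]-b[2]); print("rack y dir",np.degrees(np.arctan2(yv[1],yv[0])))
h=plane("top",C((85,95)),.128)[0]; k=plane("top",C((70,300)),.149)[0]; ball=plane("top",C((338,80)),.12)[0]
print("hinge",h,"knob",k,"r",np.linalg.norm((h-k)[:2]),"ball",ball)
c=plane("top",C((108,62),(275,37),(285,103),(120,136)),.076)[:,:2]; print("col",c.mean(0),np.linalg.norm(c-np.roll(c,-1,0),axis=1))
wood=(S>40)&(H>8)&(H<28)&(V>60)
m=blob(wood,(295,160,390,216)); print("boardmask",cv2.boundingRect(m),rect("top",m,.012))
a=np.radians(np.degrees(np.arctan2(yv[1],yv[0]))); y=np.array([np.cos(a),np.sin(a)]); x=np.array([y[1],-y[0]])
o=b.mean(0); print("hinge exp",o+.082*y)
P=lambda X,Y,Z:[*(o+X*x+Y*y),Z]
im=cv2.imread("pics/side0.png"); s=3; v=cv2.resize(im[215:335,230:400],None,fx=4,fy=4,interpolation=2)
def dr(p,col):
    q=(pix("side",p)-[230,215])*4+1.5
    for t in q: cv2.circle(v,tuple(int(round(w)) for w in t),3,col,-1)
dr([P(sx*.028,sy*.055,.076) for sx in(-1,1) for sy in(-1,1)],(0,255,0))
dr([P(sx*.048,sy*.106,.012) for sx in(-1,1) for sy in(-1,1)],(0,0,255))
dr([P(0,.082,.128),k],(255,0,255))
cv2.imwrite("pics/c2.png",v)
E
python3 m2.py
```

```text
board [ 0.61169405 -0.16498377] [0.21079839 0.09472762 0.20976849 0.09594329]
rack y dir 100.47048985315229
hinge [ 0.59633592 -0.08339564  0.128     ] knob [ 0.46752718 -0.07345449  0.149     ] r 0.12919179197194194 ball [ 0.61036541 -0.24522746  0.12      ]
col [ 0.61265049 -0.16249897] [0.11247734 0.04446237 0.11176113 0.04964015]
boardmask (301, 167, 81, 47) (array([ 611.1, -164.5]), array([ 97.8, 213.1]), np.float32(100.7))
hinge exp [ 0.59679227 -0.08434918]
```

View pics/c2.png

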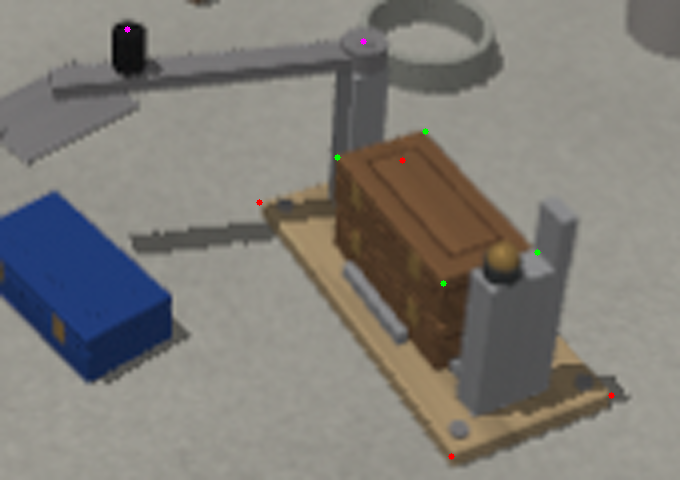

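The board, hinge, column and side view agree: seat at (0.611,-0.164), rack y at 100.6°, bar at about 1.83 rad. I'll arc over to the loose case first.

Call:
carry_out(
  moves=[1, 5.6, -0.5, 0, 0, 0, -5.2, 1, 5.6, -0.5, 0, 0, 0, -5.2, 1, 5.6, -0.5, 0, 0, 0, -5.2, 1, 5.6, -0.5, 0, 0, 0, -5.2, 1, 5.6, -0.5, 0, 0, 0, -5.2, 1, 5.6, -0.5, 0, 0, 0, -5.2, 1, 5.6, -0.5, 0, 0, 0, -5.2, 1, 5.6, -0.5, 0, 0, 0, -5.2],
)

```text
t: 1.1
ee_pos: [0.5405, -0.3123, 0.2262]
orientation: [0.861, 0.509, -0.0, -0.0]
contact_force: [0.6, -0.1, 0.2]
width: 1.004
grip_force: 0.0
```

Call:
carry_out(
  moves=[1, 5.6, -0.5, 0, 0, 0, -5.2, 1, 5.6, -0.5, 0, 0, 0, -5.2, 1, 5.6, -0.5, 0, 0, 0, -5.2, 1, 5.6, -0.5, 0, 0, 0, -5.2, 1, 5.6, -0.5, 0, 0, 0, -5.2, 1, 5.6, -0.5, 0, 0, 0, -5.2, 1, 5.6, -0.5, 0, 0, 0, -5.2, 1, 0, 0, 0, 0, 0, 0],
)

```text
t: 2.1
ee_pos: [0.5934, 0.0763, 0.2271]
orientation: [0.656, 0.755, 0.001, -0.001]
contact_force: [0.3, -1.4, 0.6]
width: 0.993
grip_force: 0.0
```

```bash
cat > go.py <<'E'
import sys
from h import *
from scipy.spatial.transform import Rotation as R
# go.py x y z xdir_deg : print shift in tool axes (cm), yaw-only orientation error as rotvec deg
x,y,z,d=map(float,sys.argv[1:5]); s=ctrl.get_state(); r=R.from_quat(s["orientation"])
t=R.from_euler("z",d,degrees=True)*R.from_euler("x",180,degrees=True)
dp=np.array([x,y,z])-s["ee_pos"]
print("t",round(s["t"],2),"pos",s["ee_pos"].round(4),"j",s["joint_positions"].round(2),"F",s["contact_force"].round(1),"w",round(s["width"],3))
print("shift now-axes cm",(r.inv().apply(dp)*100).round(2),"after-turn axes",(t.inv().apply(dp)*100).round(2),"rot",(r.inv()*t).as_rotvec(degrees=True).round(2))
E
python3 go.py .564 .218 .10 114.3
```

```text
t 2.1 pos [0.5934 0.0763 0.2271] j [ 0.48  0.52 -0.89  1.68  0.43  1.16 -0.38] F [ 0.3 -1.4  0.6] w 0.993
shift now-axes cm [14.4  -0.92 12.76] after-turn axes [14.12  3.15 12.71] rot [  0.03  -0.19 -16.22]
```

Call:
carry_out(
  moves=[1, 0, 0, 0, 0, 0, -8.1, 1, 0, 0, 0, 0, 0, -8.1, 1, 3.5, 0.8, 3.2, 0, 0, 0, 1, 3.5, 0.8, 3.2, 0, 0, 0, 1, 3.5, 0.8, 3.2, 0, 0, 0, 1, 3.6, 0.8, 3.1, 0, 0, 0, 1, 0, 0, 0, 0, 0, 0, 1, 0, 0, 0, 0, 0, 0],
)

```text
t: 3.1
ee_pos: [0.5682, 0.2101, 0.0995]
orientation: [0.547, 0.837, -0.0, 0.0]
contact_force: [0.8, -0.0, 0.5]
width: 0.999
grip_force: 0.0
```

```bash
python3 go.py .564 .218 .005 114.3
```

```text
t 3.1 pos [0.5682 0.2101 0.0995] j [ 0.21  0.7  -0.84  1.75  0.62  0.98 -0.47] F [ 0.8 -0.   0.5] w 0.999
shift now-axes cm [ 0.9  -0.06  9.45] after-turn axes [ 0.89 -0.06  9.45] rot [-0.04  0.04 -0.68]
```

Call:
carry_out(
  moves=[1, 0.4, 0, 3, 0, 0, -0.7, 1, 0.4, 0, 3, 0, 0, 0, 1, 0.1, -0.1, 2, 0, 0, 0, 1, 0, 0, 1.4, 0, 0, 0, 1, 0, 0, 0, 0, 0, 0, 1, 0, 0, 0, 0, 0, 0],
)

```text
t: 3.85
ee_pos: [0.5641, 0.2192, 0.0066]
orientation: [0.542, 0.84, 0.001, 0.0]
contact_force: [0.3, 0.6, 0.1]
width: 0.997
grip_force: 0.0
```

```bash
python3 go.py .564 .218 .005 114.3
```

```text
t 3.85 pos [0.5641 0.2192 0.0066] j [ 0.13  0.82 -0.75  1.79  0.74  0.84 -0.56] F [0.3 0.6 0.1] w 0.997
shift now-axes cm [-0.1  -0.06  0.16] after-turn axes [-0.1  -0.06  0.16] rot [0.08 0.   0.05]
```

Call:
carry_out(
  moves=[-1, 0, 0, 0.1, 0, 0, 0, -1, 0, 0, 0, 0, 0, 0, -1, 0, 0, 0, 0, 0, 0, -1, 0, 0, 0, 0, 0, 0, -1, 0, 0, 0, 0, 0, 0, -1, 0, 0, 0, 0, 0, 0],
  newtons=25,
)

```text
t: 4.6
ee_pos: [0.5637, 0.2192, 0.0049]
orientation: [0.542, 0.84, 0.0, 0.0]
contact_force: [1.6, 0.2, 0.3]
width: 0.608
grip_force: 25.0
```

Call:
carry_out(
  moves=[-1, 0, 0, -1, 0, 0, 0, -1, 0, 0, -3, 0, 0, 0, -1, 0, 0, -4, 0, 0, 0, -1, 0, 0, -4, 0, 0, 0, -1, 0, 0, -3.5, 0, 0, 0, -1, 0, 0, 0, 0, 0, 0],
)

```text
t: 5.35
ee_pos: [0.5645, 0.2199, 0.1628]
orientation: [0.542, 0.84, 0.002, 0.002]
contact_force: [-0.3, -0.6, -3.2]
width: 0.61
grip_force: 25.0
```

```bash
python3 go.py .611 -.164 .16 100.6
```

```text
t 5.35 pos [0.5645 0.2199 0.1628] j [ 0.23  0.63 -0.91  1.72  0.56  1.07 -0.43] F [-0.3 -0.6 -3.2] w 0.61
shift now-axes cm [-36.89 -11.62   0.24] after-turn axes [-38.59  -2.5    0.28] rot [2.800e-01 1.000e-02 1.378e+01]
```

Call:
carry_out(
  moves=[-1, 0, 0, 0, 0, 0, 6.9, -1, -2, 0, 0, 0, 0, 6.9, -1, -5, -0.4, 0, 0, 0, 0, -1, -5.5, -0.4, 0, 0, 0, 0, -1, -5.5, -0.4, 0, 0, 0, 0, -1, -5.5, -0.4, 0, 0, 0, 0, -1, -5.5, -0.4, 0, 0, 0, 0, -1, -4, -0.3, 0, 0, 0, 0],
)

```text
t: 6.35
ee_pos: [0.6019, -0.1127, 0.1577]
orientation: [0.64, 0.768, -0.001, -0.001]
contact_force: [0.2, 1.0, -2.1]
width: 0.607
grip_force: 25.0
```

Call:
carry_out(
  moves=[-1, -3, -0.2, 0, 0, 0, 0, -1, -2, 0, 0, 0, 0, 0, -1, 0, 0, 0, 0, 0, 0, -1, 0, 0, 0, 0, 0, 0],
)

```text
t: 6.85
ee_pos: [0.6105, -0.1562, 0.1594]
orientation: [0.638, 0.77, 0.0, -0.001]
contact_force: [-0.1, 0.5, -2.2]
width: 0.603
grip_force: 25.0
```

```bash
cat > look.py <<'E'
from h import *
import sys
t=eyes.capture("top")[:,:,::-1]; s=eyes.capture("side")[:,:,::-1]
cv2.imwrite(sys.argv[1],np.hstack([cv2.resize(t[150:265,280:410],(390,420),interpolation=2),cv2.resize(s[170:340,230:400],(400,420),interpolation=2)]))
E
python3 go.py .6107 -.1627 .12 100.6; python3 look.py pics/c3.png
```

```text
t 6.85 pos [ 0.6105 -0.1562  0.1594] j [ 0.78  0.64 -0.81  1.65  0.52  1.08 -0.  ] F [-0.1  0.5 -2.2] w 0.603
shift now-axes cm [-0.65 -0.1   3.94] after-turn axes [-0.65 -0.1   3.94] rot [-0.02 -0.1   0.11]
```

View pics/c3.png

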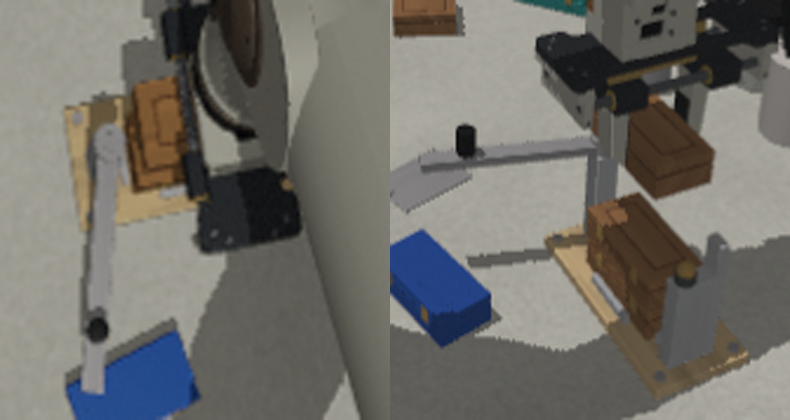

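The case is held level above the column, which is untouched. Lowering it now.

Call:
carry_out(
  moves=[-1, -0.6, -0.1, 2, 0, 0, 0, -1, 0, 0, 2, 0, 0, 0, -1, 0, 0, 2, 0, 0, 0, -1, 0, 0, 1, 0, 0, 0, -1, 0, 0, 0, 0, 0, 0, -1, 0, 0, 0, 0, 0, 0],
)

```text
t: 7.7
ee_pos: [0.6115, -0.1645, 0.0903]
orientation: [0.639, 0.769, 0.0, 0.0]
contact_force: [0.7, 0.4, -2.1]
width: 0.609
grip_force: 25.0
```

```bash
python3 go.py .6107 -.1627 .081 100.6
```

```text
t 7.7 pos [ 0.6115 -0.1645  0.0903] j [ 0.75  0.72 -0.76  1.69  0.59  0.97 -0.04] F [ 0.7  0.4 -2.1] w 0.609
shift now-axes cm [ 0.19 -0.05  0.93] after-turn axes [ 0.19 -0.04  0.93] rot [ 0.06  0.01 -0.02]
```

Call:
carry_out(
  moves=[-1, 0.2, 0, 0.4, 0, 0, 0, -1, 0, 0, 0.3, 0, 0, 0, -1, 0, 0, 0.2, 0, 0, 0, -1, 0, 0, 0, 0, 0, 0],
)

```text
t: 8.2
ee_pos: [0.6106, -0.1628, 0.081]
orientation: [0.639, 0.769, 0.0, 0.0]
contact_force: [-1.0, 0.5, -0.7]
width: 0.604
grip_force: 25.0
```

```bash
python3 go.py .6107 -.1627 .081 100.6
```

```text
t 8.2 pos [ 0.6106 -0.1628  0.081 ] j [ 0.75  0.73 -0.75  1.7   0.59  0.95 -0.05] F [-1.   0.5 -0.7] w 0.604
shift now-axes cm [ 0.01  0.01 -0.  ] after-turn axes [ 0.01  0.01 -0.  ] rot [ 0.02  0.02 -0.03]
```

Call:
carry_out(
  moves=[-1, 0, 0, 0.05, 0, 0, 0, 0.6, 0, 0, 0, 0, 0, 0, 0.8, 0, 0, 0, 0, 0, 0, 0.8, 0, 0, 0, 0, 0, 0, 0.8, 0, 0, -1.5, 0, 0, 0, 0.8, 0, 0, -4, 0, 0, 0, 0.8, 0, 0, -5, 0, 0, 0, 0.8, 0, 0, -5, 0, 0, 0],
)

```text
t: 9.2
ee_pos: [0.6105, -0.1624, 0.2378]
orientation: [0.639, 0.769, 0.0, 0.0]
contact_force: [0.8, -0.4, 0.4]
width: 0.903
grip_force: 0.0
```

Call:
carry_out(
  moves=[0.8, 0, -5, 0, 0, 0, 0, 0.8, 0, -6, 0, 0, 0, 0, 0.8, 0, -6, 0, 0, 0, 0, 0.8, 0, -2, 0, 0, 0, 0, 0.8, 0, 0, 0, 0, 0, 0],
)

```text
t: 9.82
ee_pos: [0.4225, -0.1986, 0.2361]
orientation: [0.64, 0.768, -0.001, 0.001]
contact_force: [1.5, -0.2, 0.2]
width: 0.897
grip_force: 0.0
```

```bash
python3 go.py .4670 -.0735 .19 -4.4; python3 look.py pics/c4.png
```

```text
t 9.82 pos [ 0.4225 -0.1986  0.2361] j [ 1.25  0.24 -0.98  1.97  0.24  1.05  0.35] F [ 1.5 -0.2  0.2] w 0.897
shift now-axes cm [11.51  6.64  4.57] after-turn axes [  3.48 -12.81   4.61] rot [  0.11   0.16 104.83]
```

View pics/c4.png

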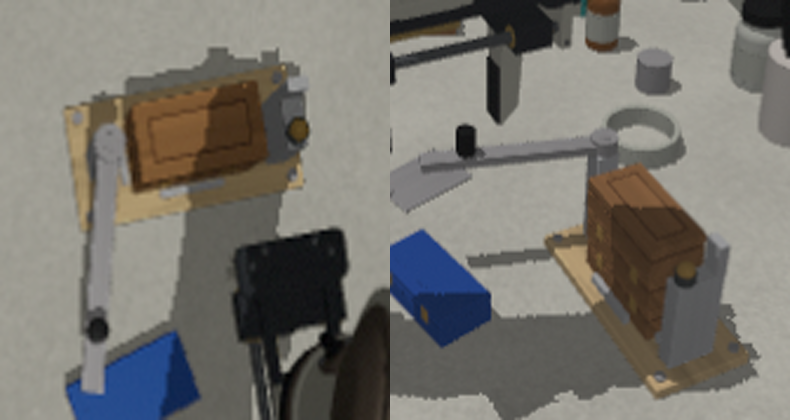

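The case stands flush on the column and nothing else has moved. Now I'll turn the tool to straddle the knob at crop (97,328), and check the placement numerically.

Call:
carry_out(
  moves=[-0.26, 0, 0, 0, 0, 0, 10.5, -0.26, 0, 0, 0, 0, 0, 10.5, -0.26, 0, 0, 0, 0, 0, 10.5, -0.26, 0, 0, 0, 0, 0, 10.5, -0.26, 0, 0, 0, 0, 0, 10.5, -0.26, 0, 0, 0, 0, 0, 10.5, -0.26, 0, 0, 0, 0, 0, 10.5, -0.26, 0, 0, 0, 0, 0, 10.5],
)

```text
t: 10.92
ee_pos: [0.4256, -0.1964, 0.2354]
orientation: [0.99, 0.142, 0.001, -0.0]
contact_force: [-0.3, 0.7, 1.0]
width: 0.368
grip_force: 0.0
```

Call:
carry_out(
  moves=[-0.26, 0, 0, 0, 0, 0, 10.5, -0.26, 0, 0, 0, 0, 0, 10.5, -0.26, 0.9, -3.2, 1.1, 0, 0, 0, -0.26, 0.9, -3.2, 1.1, 0, 0, 0, -0.26, 0.9, -3.2, 1.1, 0, 0, 0, -0.26, 0.8, -3.2, 1.1, 0, 0, 0, -0.26, 0, 0, 0, 0, 0, 0, -0.26, 0, 0, 0, 0, 0, 0],
)

```text
t: 11.92
ee_pos: [0.4693, -0.072, 0.1913]
orientation: [0.999, -0.038, 0.0, -0.0]
contact_force: [-0.3, -0.1, -0.2]
width: 0.372
grip_force: 0.0
```

```bash
python3 go.py .4670 -.0735 .131 -4.4
python3 - <<'E'
from h import *
t=eyes.capture("top")[:,:,::-1].copy(); o=np.array([.611,-.1645]); a=np.radians(100.6); y=np.array([np.cos(a),np.sin(a)]); x=np.array([y[1],-y[0]])
f=lambda L,z:np.round(pix("top",[[*(o+X*x+Y*y),z] for X,Y in L])*4+1.5-np.array([290,150])*4).astype(int)
v=cv2.resize(t[150:260,290:400],None,fx=4,fy=4,interpolation=2)
for q in f([(-.028,-.055),(-.028,.055),(.028,.055),(.028,-.055)],.108): cv2.circle(v,tuple(map(int,q)),2,(0,255,0),-1)
cv2.imwrite("pics/c5.png",v)
E
```

```text
t 11.93 pos [ 0.4693 -0.072   0.1913] j [ 0.75  0.28 -0.75  2.01  0.23  0.94 -1.76] F [-0.3 -0.1 -0.2] w 0.372
shift now-axes cm [-0.22  0.17  6.03] after-turn axes [-0.22  0.16  6.03] rot [-0.03 -0.01  0.08]
```

View pics/c5.png

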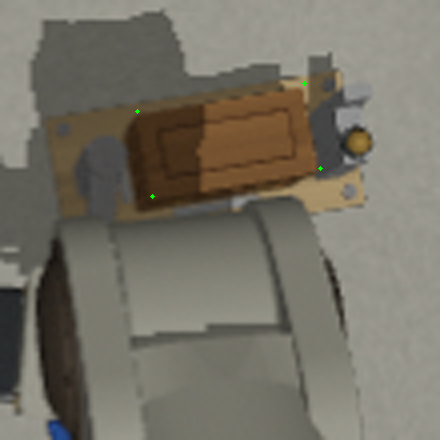

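The placed lid lies within about 3 mm of the predicted corners at crop (137,111), (305,84), (320,168) and (152,196). That is inside the 8 mm tolerance. Next I'll lower over the knob.

Call:
carry_out(
  moves=[-0.26, -0.2, 0.2, 2, 0, 0, 0, -0.26, 0, 0, 2, 0, 0, 0, -0.26, 0, 0, 1.3, 0, 0, 0, -0.26, 0, 0, 0.6, 0, 0, 0, -0.26, 0, 0, 0, 0, 0, 0],
)

```text
t: 12.6
ee_pos: [0.4664, -0.0746, 0.1322]
orientation: [0.999, -0.039, -0.0, -0.0]
contact_force: [-0.1, 0.7, -0.2]
width: 0.369
grip_force: 0.0
```

```bash
python3 go.py .4670 -.0735 .131 -4.4; python3 look.py pics/c6.png
```

```text
t 12.6 pos [ 0.4664 -0.0746  0.1322] j [ 0.71  0.37 -0.71  2.06  0.32  0.82 -1.84] F [-0.1  0.7 -0.2] w 0.369
shift now-axes cm [ 0.05 -0.12  0.12] after-turn axes [ 0.05 -0.12  0.12] rot [-0.01  0.01 -0.04]
```

View pics/c6.png

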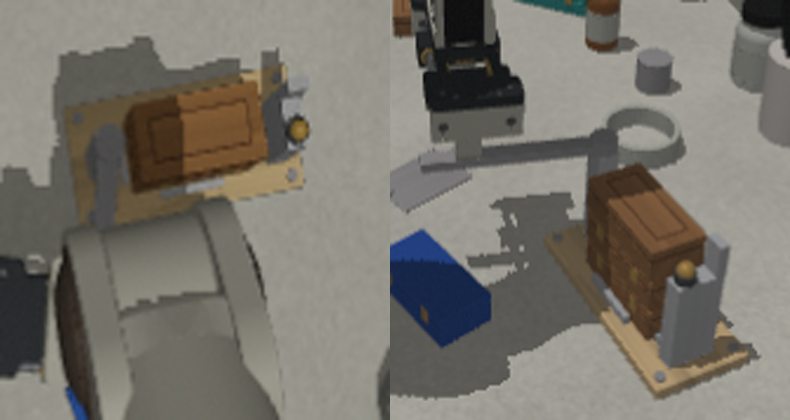

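The gripper straddles the knob with no contact, and the column is flush in the side view. Starting the swing.

Call:
carry_out(
  moves=[-0.26, 0.1, 1.6, 0, 0, 0, -7, -0.26, 0.1, 1.6, 0, 0, 0, -7, -0.26, 0.1, 1.6, 0, 0, 0, -7, -0.26, 0.1, 1.6, 0, 0, 0, -7, -0.26, 0.1, 1.6, 0, 0, 0, -7, -0.26, 0.1, 1.6, 0, 0, 0, -7, -0.26, 0.1, 1.6, 0, 0, 0, -7, -0.26, 0, 0, 0, 0, 0, 0],
)

```text
t: 13.7
ee_pos: [0.5047, -0.1778, 0.1327]
orientation: [0.926, 0.378, 0.001, 0.0]
contact_force: [0.6, 0.2, -0.3]
width: 0.368
grip_force: 0.0
```

```bash
cat > arc.py <<'E'
import sys,subprocess,math
d=float(sys.argv[1]); r=math.radians(d)  # tool x dir wanted
print("radius/angle now"); 
from h import *
p=ctrl.get_state()["ee_pos"][:2]-[.5963,-.0838]; print(np.linalg.norm(p),np.degrees(np.arctan2(-p[1],-p[0])))
subprocess.run(["python3","go.py",str(.5963-.13*math.cos(r)),str(-.0838-.13*math.sin(r)),".132",str(d)])
E
python3 arc.py 87
```

```text
t 13.7 pos [ 0.5047 -0.1778  0.1327] j [ 0.95  0.52 -0.84  1.91  0.49  0.92 -0.92] F [ 0.6  0.2 -0.3] w 0.368
shift now-axes cm [3.55 8.5  0.08] after-turn axes [-3.14  8.66  0.07] rot [ 7.00e-02 -4.00e-02 -4.26e+01]
radius/angle now
0.13124882609039776 45.721859903250355
```

Call:
carry_out(
  moves=[-0.26, 0.1, 1.6, 0, 0, 0, -7, -0.26, 0.1, 1.6, 0, 0, 0, -7, -0.26, 0.1, 1.6, 0, 0, 0, -7, -0.26, 0.1, 1.6, 0, 0, 0, -7, -0.26, 0.1, 1.6, 0, 0, 0, -7, -0.26, 0.1, 1.6, 0, 0, 0, -7, -0.26, 0, 0, 0, 0, 0, 0],
)

```text
t: 14.58
ee_pos: [0.5901, -0.2146, 0.1324]
orientation: [0.729, 0.685, 0.001, -0.0]
contact_force: [-0.3, -0.5, -0.9]
width: 0.371
grip_force: 0.0
```

```bash
python3 arc.py 101
```

```text
t 14.57 pos [ 0.5901 -0.2146  0.1324] j [ 0.96  0.73 -0.95  1.68  0.66  1.08 -0.26] F [-0.3 -0.5 -0.9] w 0.371
shift now-axes cm [0.51 3.07 0.04] after-turn axes [-0.28  3.1   0.04] rot [  0.04  -0.05 -14.57]
radius/angle now
0.13092571225819657 87.29425811003111
```

Call:
carry_out(
  moves=[-0.26, 0.1, 1, 0, 0, 0, -5, -0.26, 0.1, 0.9, 0, 0, 0, -5, -0.26, 0, 0.6, 0, 0, 0, -4.5, -0.26, 0, 0.5, 0, 0, 0, 0, -0.26, 0, 0.4, 0, 0, 0, 0],
)

```text
t: 15.2
ee_pos: [0.6226, -0.2123, 0.1322]
orientation: [0.637, 0.771, -0.001, -0.0]
contact_force: [-3.4, -2.8, 1.4]
width: 0.367
grip_force: 1.9
```

Call:
carry_out(
  moves=[-0.26, 0, 0.3, 0, 0, 0, 0, -0.26, 0, 0.2, 0, 0, 0, 0],
)

```text
t: 15.45
ee_pos: [0.6292, -0.2097, 0.1325]
orientation: [0.636, 0.772, 0.001, 0.0]
contact_force: [-0.6, 0.4, 0.2]
width: 0.37
grip_force: 0.2
```

```bash
python3 arc.py 101; python3 look.py pics/c7.png
```

```text
t 15.45 pos [ 0.6292 -0.2097  0.1325] j [ 0.91  0.81 -0.98  1.58  0.72  1.15 -0.04] F [-0.6  0.4  0.2] w 0.37
shift now-axes cm [-0.02 -0.83  0.05] after-turn axes [-0.02 -0.83  0.05] rot [ 0.12 -0.04  0.05]
radius/angle now
0.13009175696505645 104.66991836913886
```

View pics/c7.png

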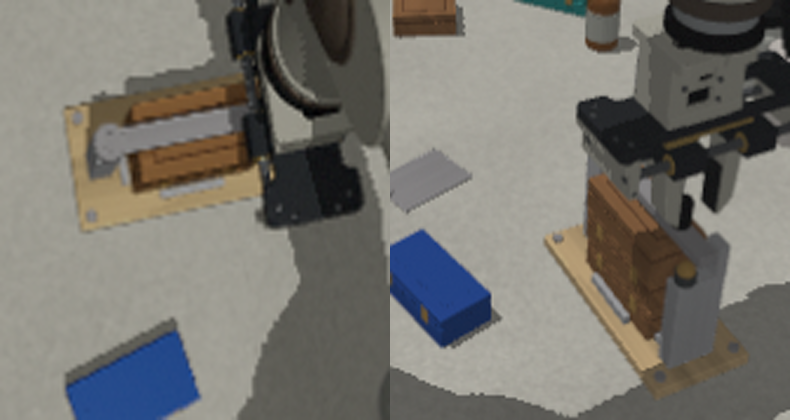

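The push force peaked at about 4.4 N and then dropped, so the bar appears to be past the ball. I'll push on to feel the stop.

Call:
carry_out(
  moves=[-0.26, 0, 0.2, 0, 0, 0, 0, -0.26, 0, 0.1, 0, 0, 0, 0, -0.26, 0, 0, 0, 0, 0, 0],
)

```text
t: 15.92
ee_pos: [0.6301, -0.2096, 0.1321]
orientation: [0.636, 0.772, -0.001, -0.001]
contact_force: [-5.5, 0.5, 3.6]
width: 0.372
grip_force: 2.4
```

Call:
carry_out(
  moves=[-0.26, 0, 0.2, 0, 0, 0, 0, -0.26, 0, 0, 0, 0, 0, 0],
)

```text
t: 16.18
ee_pos: [0.6303, -0.2096, 0.1319]
orientation: [0.636, 0.772, -0.002, -0.002]
contact_force: [-10.4, 0.9, 6.7]
width: 0.37
grip_force: 4.9
```

Call:
carry_out(
  moves=[-0.26, 0, -0.6, 0, 0, 0, 0, -0.26, 0, -0.6, 0, 0, 0, 0, -0.26, 0, 0, 0, 0, 0, 0, -0.26, 0, 0, -3, 0, 0, 0, -0.26, 0, 0, -5, 0, 0, 0, -0.26, 0, -5, -4, 0, 0, 0, -0.26, 0, -6, 0, 0, 0, 0, -0.26, 0, -6, 0, 0, 0, 0],
)

```text
t: 17.18
ee_pos: [0.455, -0.2445, 0.2517]
orientation: [0.635, 0.772, 0.0, 0.001]
contact_force: [-0.0, -1.4, 0.7]
width: 0.371
grip_force: 0.0
```

Call:
carry_out(
  moves=[-0.26, -6, -2, 0, 0, 0, 0, -0.26, -6, 0, 0, 0, 0, 0, -0.26, 0, 0, 0, 0, 0, 0, -0.26, 0, 0, 0, 0, 0, 0],
)

```text
t: 17.68
ee_pos: [0.4597, -0.3644, 0.2512]
orientation: [0.636, 0.772, 0.001, -0.0]
contact_force: [-0.3, 2.0, -0.0]
width: 0.369
grip_force: 0.0
```

```bash
python3 look.py pics/c8.png
python3 - <<'E'
from h import *
t=eyes.capture("top")[:,:,::-1].copy();V=cv2.cvtColor(t,cv2.COLOR_BGR2HSV)[:,:,2]
o=np.array([.611,-.1645]);a=np.radians(100.6);e=[*(o-.048*np.array([np.cos(a),np.sin(a)])),.149]
q=pix("top",[e])[0]; print("knob expected px",q)
x,y=q.astype(int); c=blob(V<45,(x-8,y-8,x+9,y+9)); k=plane("top",[c.mean(0)],.149)[0]; print(c.mean(0),len(c),k)
d=k[:2]-[.5963,-.0838]; print("r",np.linalg.norm(d),"theta deg",-79.4-np.degrees(np.arctan2(d[1],d[0])))
E
```

```text
knob expected px [368.56573553 178.72513609]
[367.5  179.15] 20 [ 0.61871074 -0.20902015  0.149     ]
r 0.12720977150534896 theta deg 0.45315980547734114
```

View pics/c8.png

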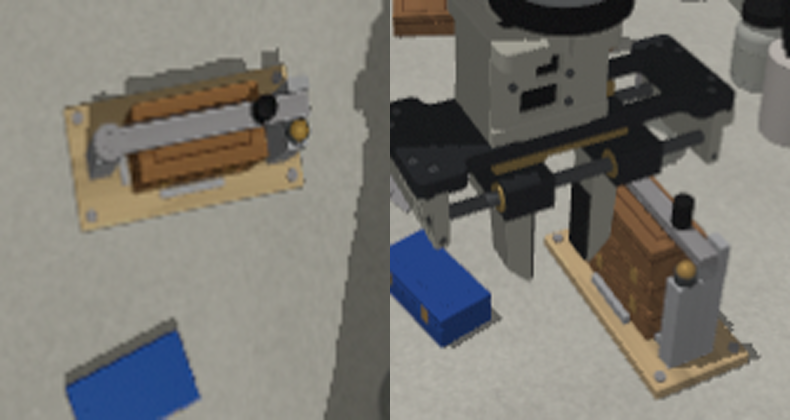

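The bar lies against the stop block beyond the brass ball, about 0.01 rad from shut. The column is square and the arm is clear, so I'm handing in.

```bash
python3 -c "
from rig import ctrl
print(ctrl.hand_in())"
```

```text
the job is handed in; nothing more can be done
None
```

The loose case sits squarely on the column and has been let go; the keeper bar is shut past its spring ball against the stop (about 0.01 rad, measured from the top camera), and the job is handed in, with no verdict returned.

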